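Start and screw down a red terminal cap

TASK

Stand the red wing cap upright over the bare stud of the red terminal and, pressing only lightly, turn it backwards (anticlockwise seen from above) until you feel it drop into the thread start. Then screw it forward (clockwise) until it is fully home on its seat, never forcing it: if it binds, it is not in the thread. Let go of it, and leave everything else on the bench alone.

Things in the scene. Friction and masses are not known exactly. Their poses are not given: they have to be found in the camera images.
- red_cap: Loose red screw cap, about 90 g (varies), standing upright on its open rim, 62 mm tall. Origin: centre of the rim (underside), z up its axis. A cup of 44 mm outer diameter, 34 mm tall, 36 mm bore, 30 mm deep. Three brass pins, 120 degrees apart, stick 5 mm inward from the bore, their undersides 2 mm above the rim, 4.4 mm thick.
- cap_wing (a point): Middle of the red cap's grip wing, on its axis, 48 mm above its rim. The wing is a straight bar from 34 to 62 mm above the rim, 14 mm thick along this frame's y and 36 mm long along its x: grip it across y. z up. The cap may be let go of and gripped again on the stud; it stays where it is.
- red_terminal: Fixed grey terminal block, 90 x 90 x 22 mm, with a red collar (66 mm across, top 28 mm up) round an upright brass stud that is fixed in it. Origin: centre of its underside at bench height, right under the stud's axis; z up. It swaps places with the black terminal between runs.
- red_seat (a point): Copper seat of the red terminal, on the stud's axis, 30 mm above the bench, z up. Fully home, the cap's rim lies flat on it. With the pins in the thread starts the rim is 4 mm above it; from there about 75 degrees of forward (clockwise) turn bring it home, falling 0.06 mm per degree after the first 8 or so, with 0.9 mm of axial play. A light push of 3 to 6 N and under 0.3 N m do it; over 0.6 N m is forcing.
- stud_tip (a point): Tip of the bare stud, 28 mm above the seat, on the axis. Core 23 mm across, the top 5 mm a cone down to 10 mm; three-start right-hand thread 33 mm across; the cap has about 1.5 mm of play all round. How the thread is turned differs from run to run and is not given: the three alike starts lie 120 degrees apart.
- thread_top (a point): Flat top of the thread, on the axis, 14 mm above the seat; pins riding on it hold the rim 12 mm above the seat (15.5 mm if they landed on one of the 2 mm wide stops on it). Turned backward, pins reach a start within 80 degrees (100 from a stop) and drop 8 mm; only 15 to 20 degrees later a wall blocks. Turned forward they jam against the stops.
- black_terminal: Fixed black-collared terminal block of the same size with its black cap already fitted (top 92 mm above the bench). Origin: centre of its underside. Leave it alone.
- spare_cap: Loose grey spare cap of the same outer size, standing on the bench; origin: centre of its underside. Leave it alone.
- sensor_board: Loose small circuit board, 60 x 36 mm, 15 mm tall; origin: centre of its underside. Leave it alone.
- screwdriver: Loose screwdriver lying along its x axis, handle to -x. Leave it alone.
- handheld_meter: Loose yellow handheld meter lying flat, 150 x 75 mm, 40 mm tall; origin: centre of its underside. Leave it alone.
- screw_jar: Loose small clear jar, 44 mm across, 60 mm tall; origin: centre of its underside. Leave it alone.
- solder_reel: Loose blue reel, 60 mm across, 30 mm tall; origin: centre of its underside. Leave it alone.
- blue_carton: Loose blue carton, 90 x 60 mm, 30 mm tall; origin: centre of its underside. Leave it alone.
There are look-alikes about, which are no part of the job. There is more than one size of the red_cap; the job needs the smallest.

How it is judged:
By the outcome, as a careful person would: the job done as asked, in the order asked, and still so for the second after the job is handed in, with the robot touching nothing.
It also fails if it takes over 72 s, if anything falls off the work surface, if the arm or the gripper's body presses on something with over 40 N, if the wrist force passes 120 N, or if a joint passes its speed limit or range.

ROBOT

A 7-joint arm with a two-finger parallel gripper is mounted at the origin on the work surface. World frame = base frame: x ahead of the robot, y to its left, z up, the work surface at z = 0. Lengths are in m, angles in degrees, forces in N, time in s.
With the tool pointing down it reaches from about 0.425 to 0.875 m from the base axis. Payload 4.7 kg.
Tool frame: the origin (TCP) lies midway between the tips of the shut fingers; the grasp point (between the pads) lies 19 mm behind it; z points along the fingers, y is the direction in which the jaws open and shut (so a half turn about z gives the same grasp; the last joint's range is limited). The gripper opens to 87 mm and grips with 3 to 60 N. Pads are 19 mm wide; open, the fingers measure 117 mm over their backs; the gripper's body (75 mm by 190 mm) begins 51 mm behind the grasp point.
Start: joints at [69.677, 18.392, -4.016, 83.108, 1.295, 78.541, -3.26], TCP at [0.234, -0.606, 0.223] pointing down, gripper open.
Joint ranges: [-163.93, 163.93], [-17.29, 119.83], [-79.2, 71.16], [3.27, 140.29], [-89.18, 269.18], [5.43, 117.66], [-154.24, 154.24]. Speed limits (degrees/s): [147.25, 147.25, 180, 180, 180, 180, 180].

INTERFACE

Orientations are given as [roll, pitch, yaw] about the fixed x, y, z axes, in that order (R = Rz(yaw) Ry(pitch) Rx(roll)).
In Python, from cell import env gives the robot as it stands. The module is installed in compiled form; this text tells all that it offers.
- The arm moves only by the tool servo_tool, never from a script. Its argument "plan" is a list of rows, each a list of 3 entries, a list of its own where there are three numbers: the opening, from 0 (shut) to 1 (fully open), then the shift along the tool's x, y, z in cm, then the turn, a rotation vector about the tool's x, y, z in degrees. A call has 1 to 20 rows; each row shifts and turns the pose as measured when the row begins, along the tool's axes as they then stand; what a row does not reach is not made up. A row lasts 1/12 s, in which the tool goes at most 41.7 mm and 7.16 degrees, less where a joint would pass 70% of its speed; a pose out of reach is approached as far as the arm can. A call is refused whole if a number of a shift passes 4.17 or a number of a turn 7.16, either way. A call with a gripper value outside its range is refused whole. The fingers move at their own pace and stop on an object; "force" is the grip in N (left out, the last holds). Time passes only in rows, so rows that do not move let the fingers close. It gives the time, the measured TCP pose, the force and the opening at its end, in the units of the state.
- env.get_obs(): the state, without advancing time (a new reading comes with each control period).
- env.read_camera(name): name is "side" or "top"; returns a dict with "image" (420x560x3 uint8, blue, green, red), "fx", "fy", "cx", "cy" (pixels), "k1" (the pictures are not rectified: a ray, as slopes to the right and down, at radius r is drawn at 1 + k1 r^2 times it, then the intrinsics apply), "rvec" (rotation vector, rad) and "tvec" (3), from world to camera coordinates, as OpenCV has them. Camera axes: x right, y down, z forward; pixel columns grow to the right and rows downward; lengths in m; the calibration is good to about 2 mm. A picture is of the moment at which its call begins. There is no depth.
- env.sign_off(): hands the job in, once; it reports no verdict.
The state is a dict: "time_s": time; "qpos": joint angles; "joint_velocities": joint speeds; "effort": joint torques, N m; "tool_pos": TCP position; "tool_rot": TCP orientation; "force": force on the tool from outside, world axes, zero at the start; "wrist_torque": the same for the moment, N m; "grip_width": finger opening in m.
Only numpy, scipy, OpenCV 4.12 (cv2) and the standard library are available. Lean on these libraries where they do the work, as an engineer would, in place of code of your own. Each camera call takes 0.05 s, during which the arm holds its last target. There are 200 camera calls.

## Working session

There is one attempt and no reset: what is moved stays moved. The work goes in short steps, Python scripts to look and compute and a tool call to move; the robot and the scene stay as the last step left them, time stands still between calls to the robot, and variables do not carry over. Pictures are saved under pics/ and viewed, about 8 in all and at most 12, crops included, and the job is handed in when it is done.

Besides the shell and the picture viewer there is one more tool, called after "Call:" by a JSON object that holds its "api" and its "payload". servo_tool: Moves the arm, as the interface text tells. Its arguments: {"type":"object","properties":{"plan":{"type":"array"},"force":{"type":"number"}},"required":["plan"]}

```bash
mkdir -p pics; cat > h.py <<'E'
import numpy as np, cv2
from cell import env
def cam(n):
    c=env.read_camera(n); c['R']=cv2.Rodrigues(np.array(c['rvec'],float))[0]; c['t']=np.array(c['tvec'],float).ravel(); return c
def ray(c,u,v):
    d=np.array([(u-c['cx'])/c['fx'],(v-c['cy'])/c['fy']]); s=d.copy()
    for _ in range(20): s=d/(1+c['k1']*(s@s))
    return -c['R'].T@c['t'], c['R'].T@np.array([s[0],s[1],1])
def onz(c,u,v,z):
    o,d=ray(c,u,v); return o+d*(z-o[2])/d[2]
def proj(c,p):
    q=c['R']@np.array(p)+c['t']; s=q[:2]/q[2]; s=s*(1+c['k1']*(s@s)); return s*[c['fx'],c['fy']]+[c['cx'],c['cy']]
def show(n,f,crop=None,k=1):
    c=cam(n); im=c['image']
    if crop: x0,y0,x1,y1=crop; im=im[y0:y1,x0:x1]
    cv2.imwrite('pics/'+f,cv2.resize(im,None,fx=k,fy=k,interpolation=cv2.INTER_CUBIC)); return c
E
python3 - <<'E'
from h import *
for n in('top','side'):
    c=show(n,n+'0.png'); print(n,-c['R'].T@c['t'],c['R'][2],c['fx'],c['k1'])
o=env.get_obs(); print(o)
E
```

```text
top [0.29780062 0.00707784 1.20201838] [ 0.22115484 -0.02614028 -0.97488831] 457.72387015747967 -0.03295379727270167
side [ 0.40751273 -0.8137624   0.76545085] [ 0.16049142  0.74343785 -0.64926317] 483.0935090897873 -0.008227028649081345
{'time_s': 0.1, 'qpos': array([69.6762421 , 18.43546706, -4.01654806, 83.16764946,  1.29452265,
       78.54204074, -3.26149561]), 'joint_velocities': array([ 0.01502506, -0.13829735, -0.02669126, -0.07662207,  0.08267893,
       -0.095267  ,  0.02851545]), 'effort': array([-1.29341159e-03, -4.92573988e+01, -4.05934202e-01, -3.13398564e+01,
       -6.40014955e-02,  3.94383667e-02,  8.34833600e-05]), 'tool_pos': array([ 0.23411838, -0.60583552,  0.22156591]), 'tool_rot': array([-1.79900054e+02,  4.72006965e-03,  2.11327246e+01]), 'force': array([-0.21328308, -1.36518593, -0.44043038]), 'wrist_torque': array([ 0.04767578, -0.00708103, -0.01229745]), 'grip_width': 0.08689441435738035}
```

View pics/top0.png

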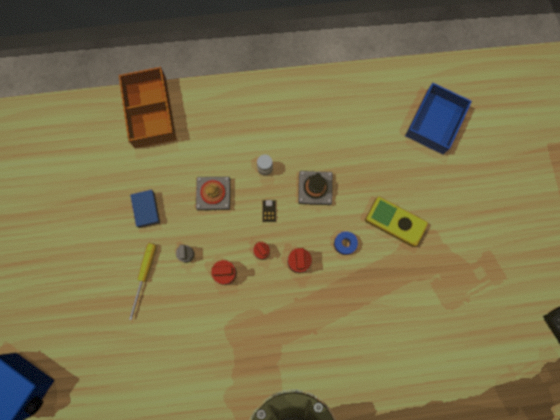

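View pics/side0.png

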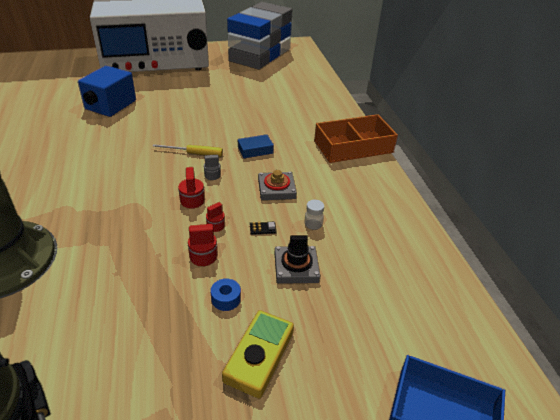

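Red caps in the top view: (223,272), (261,250), (299,260). The middle one looks smallest. I'll confirm that in a crop and measure.

```bash
python3 - <<'E'
from h import *
c=cam('top'); s=cam('side')
a=cv2.resize(c['image'][165:285,175:325],None,fx=4,fy=4,interpolation=cv2.INTER_CUBIC)
b=cv2.resize(s['image'][150:270,170:220+60],None,fx=4,fy=4,interpolation=cv2.INTER_CUBIC)
cv2.imwrite('pics/crop1.png',cv2.resize(np.hstack([a,b[:480]]),None,fx=.76,fy=.76,interpolation=cv2.INTER_AREA))
for n,k in(('top',c),('side',s)):
    h=cv2.cvtColor(k['image'],cv2.COLOR_BGR2HSV)
    m=(((h[...,0]<6)|(h[...,0]>172))&(h[...,1]>150)&(h[...,2]>60)).astype('uint8')
    N,l,st,ce=cv2.connectedComponentsWithStats(m)
    for i in range(1,N):
        if st[i,4]>40: print(n,st[i],ce[i].round(1),onz(k,*ce[i],.04).round(3),onz(k,*ce[i],.028).round(3))
# stud block corners top view approx
for uv in((196,178),(230,178),(230,209),(196,209)): print(onz(c,*uv,.022).round(3))
E
```

```text
top [254 243  15  15 135] [259.9 250. ] [0.467 0.03  0.04 ] [0.469 0.03  0.028]
top [288 249  23  23 334] [298.2 259.7] [ 0.431 -0.064  0.04 ] [ 0.433 -0.065  0.028]
top [212 261  21  14 197] [222.1 267.8] [0.432 0.13  0.04 ] [0.434 0.131 0.028]
top [214 275  20   9 118] [223.8 278.6] [0.405 0.128 0.04 ] [0.406 0.129 0.028]
side [179 167  24  29 416] [190.3 183.7] [0.421 0.144 0.04 ] [0.422 0.16  0.028]
side [264 174  26  16 118] [276.4 184. ] [0.63  0.108 0.04 ] [0.634 0.123 0.028]
side [180 194  22  14 219] [191.  201.3] [0.418 0.076 0.04 ] [0.418 0.091 0.028]
side [206 202  18  21 272] [214.8 213. ] [0.468 0.025 0.04 ] [0.469 0.039 0.028]
side [188 222  36  31 751] [203.1 236.9] [ 0.435 -0.049  0.04 ] [ 0.435 -0.037  0.028]
side [189 251  27  15 262] [202.3 258.6] [ 0.427 -0.114  0.04 ] [ 0.427 -0.102  0.028]
[0.683 0.181 0.022]
[0.673 0.09  0.022]
[0.587 0.098 0.022]
[0.597 0.187 0.022]
```

View pics/crop1.png

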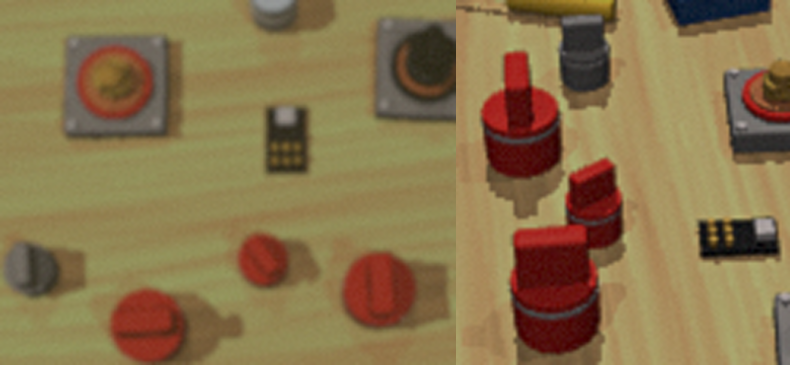

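The middle cap at (261,250), about 44 mm across, is the smallest red one. Its neighbours are roughly 1.5 times larger. Next I'll fit the cap pose and the collar centre.

```bash
cat > fit.py <<'E'
from h import *
from scipy.optimize import differential_evolution
def hull(m,c,P,col=255):
    q=np.array([proj(c,p) for p in P]); cv2.fillConvexPoly(m,cv2.convexHull(np.round(q*16).astype(np.int32)),col,shift=4)
A=np.linspace(0,2*np.pi,32,endpoint=False)
def capmask(c,x,y,yaw,shape,z=0):
    m=np.zeros(shape,np.uint8)
    hull(m,c,[(x+.022*np.cos(a),y+.022*np.sin(a),z+h) for a in A for h in(0,.034)])
    ca,sa=np.cos(yaw),np.sin(yaw)
    hull(m,c,[(x+i*.018*ca-j*.007*sa,y+i*.018*sa+j*.007*ca,z+h) for i in(1,-1) for j in(1,-1) for h in(.034,.062)])
    return m
def red(im):
    h=cv2.cvtColor(im,cv2.COLOR_BGR2HSV)
    return ((((h[...,0]<8)|(h[...,0]>170))&(h[...,1]>130)&(h[...,2]>40))*255).astype('uint8')
def up(c,box,k=4):
    x0,y0,x1,y1=box; d=dict(c); d['image']=cv2.resize(c['image'][y0:y1,x0:x1],None,fx=k,fy=k,interpolation=cv2.INTER_CUBIC)
    d['fx']*=k;d['fy']*=k;d['cx']=(c['cx']-x0+.5)*k-.5;d['cy']=(c['cy']-y0+.5)*k-.5; return d
E
python3 - <<'E'
from fit import *
T=up(cam('top'),(245,235,277,267)); S=up(cam('side'),(202,196,230,236))
K=np.ones((9,9),np.uint8); D=[]
for c in(T,S):
    r=cv2.morphologyEx(red(c['image']),cv2.MORPH_CLOSE,K)
    N,l,st,ce=cv2.connectedComponentsWithStats(r); r=((l==1+st[1:,4].argmax())*255).astype('uint8'); D.append((c,r))
def iou(c,r,p):
    m=capmask(c,*p,r.shape); return (m&r>0).sum()/((m|r)>0).sum()
for sel in([0],[1],[0,1]):
    f=lambda p:-sum(iou(*D[i],p) for i in sel)
    o=differential_evolution(f,[(.44,.49),(.01,.05),(-np.pi/2,np.pi/2)],seed=1,maxiter=60,popsize=10)
    print('cap',sel,o.x[:2].round(4),np.degrees(o.x[2]).round(1),o.fun)
# collar: ring mask
for n,b in(('top',(190,170,236,216)),('side',(254,164,302,206))):
    c=up(cam(n),b); r=red(c['image']); pts=cv2.findNonZero(r); q=cv2.convexHull(pts)[:,0]
    P=np.array([onz(c,*p,.028)[:2] for p in q]); 
    print(n,cv2.minEnclosingCircle(P.astype(np.float32)))
h=cv2.cvtColor(up(cam('top'),(245,235,277,267))['image'],cv2.COLOR_BGR2HSV)
m=np.hstack([cv2.resize(x,(300,300)) for x in(D[0][0]['image'],D[1][0]['image'])]);
E
```

```text
cap [0] [0.4728 0.0277] -50.1 -0.7336707640395276
cap [1] [0.4657 0.0231] 38.5 -0.7788098066745869
cap [0, 1] [0.467  0.0252] 42.1 -1.4994662566490824
top ((0.6380508542060852, 0.13996531069278717), 0.03355036675930023)
side ((0.6362073421478271, 0.13608328998088837), 0.03646764159202576)
```

Call:
{"api": "servo_tool", "payload": {"plan": [[1,[3.56,-1.39,0],[0,0,0]],[1,[3.56,-1.39,0],[0,0,0]],[1,[3.56,-1.39,0],[0,0,0]],[1,[3.56,-1.39,0],[0,0,0]],[1,[3.56,-1.39,0],[0,0,0]],[1,[3.56,-1.39,0],[0,0,0]],[1,[3.56,-1.39,0],[0,0,0]],[1,[3.56,-1.39,0],[0,0,0]],[1,[0,0,0],[0,0,0]]], "force": 30}}

```text
time_s: 1.2
tool_pos: [0.4656, -0.3955, 0.221]
tool_rot: [179.9, 0.1, 20.4]
force: [1.9, 1.9, 0.2]
grip_width: 0.0868
```

```bash
python3 - <<'E'
from fit import *
T=up(cam('top'),(225,225,325,300),8);cv2.imwrite('pics/crop2.png',T['image'])
o=env.get_obs();print(o['qpos'].round(1),o['tool_pos'],o['tool_rot'],o['time_s'],o['force'])
for n,b in(('top',(249,238,273,262)),('side',(202,196,230,236))):
    c=up(cam(n),b,1);h=cv2.cvtColor(c['image'],cv2.COLOR_BGR2HSV)
    for r in h[::2]: print(' '.join('%3d/%3d/%3d'%tuple(p) for p in r[::2])) if n=='top' else 0
E
```

```text
[ 49.8  14.2 -14.   88.9   3.8  77.3 -34.4] [ 0.46255842 -0.39878138  0.22104406] [179.79901311   0.25733691  20.25175403] 1.25 [ 0.12108707 -0.33518603 -0.66346679]
 20/122/151  19/128/147  19/126/150  20/124/150  20/122/150  21/119/150  21/118/151  22/116/152  22/114/150  24/111/151  24/109/152  24/112/153
 21/119/152  18/124/150  20/122/151  21/119/152  21/117/153  21/120/151  21/112/153  24/109/150  26/103/153  26/105/153  27/105/150  27/102/150
 20/118/153  19/127/151  20/124/150  19/127/147  13/149/145   8/173/140   9/177/137  12/153/143  18/121/145  27/103/149  28/102/148  27/ 99/152
 24/109/152  21/117/151  20/116/152  11/156/141   5/196/146   4/201/147   4/193/132   5/203/117   7/182/122  12/146/126  19/124/123  20/124/125
 27/106/151  21/117/152  15/130/153   5/181/142   5/189/143   4/191/152   4/193/145   5/198/117   5/191/115   5/184/118  14/133/115  17/132/114
 20/121/150  18/125/151  10/148/153   4/193/145   5/196/134   5/195/149   4/194/151   4/199/137   6/196/116   5/193/116  10/171/112  18/132/116
 20/119/152  17/121/150   9/157/148   4/196/151   5/195/141   5/190/134   4/194/151   4/202/149   5/194/126   6/203/117   9/159/112  17/131/111
 26/106/152  22/113/153  12/142/147   4/192/149   4/194/151   5/199/132   4/189/140   5/199/150   4/196/139   5/197/114   9/168/100  16/128/102
 29/ 98/151  27/104/152  19/121/143   5/176/146   4/207/149   5/202/144   5/199/127   5/192/130   5/177/104   7/191/ 99  13/147/ 90  19/134/101
 28/ 98/153  27/ 99/152  26/107/148  15/136/135   5/180/140   4/202/148   4/199/146   5/189/124   5/187/105   9/180/ 85  17/133/ 88  18/138/100
 26/106/151  27/101/152  27/102/152  24/110/144  19/121/124   9/163/119   7/182/119   8/183/102  12/158/ 87  17/131/ 97  17/129/105  19/132/110
 28/ 98/154  30/ 99/152  29/ 99/152  26/102/152  24/110/149  24/112/141  23/117/129  22/123/126  20/135/125  17/136/137  17/127/147  18/125/149
```

View pics/crop2.png

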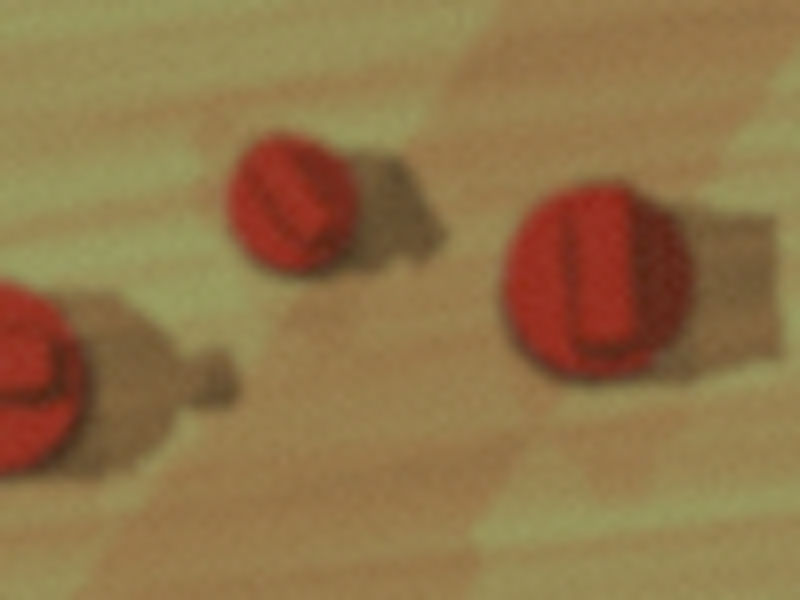

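Call:
{"api": "servo_tool", "payload": {"plan": [[0.6,[1.37,-3.6,0],[0,0,0]],[0.6,[1.37,-3.6,0],[0,0,0]],[0.6,[1.37,-3.6,0],[0,0,0]],[0.6,[1.37,-3.6,0],[0,0,0]],[0.6,[1.37,-3.6,0],[0,0,0]],[0.6,[1.37,-3.6,0],[0,0,0]],[0.6,[1.37,-3.6,0],[0,0,0]],[0.6,[1.37,-3.6,0],[0,0,0]],[0.6,[1.37,-3.6,0],[0,0,0]],[0.6,[1.37,-3.6,0],[0,0,0]],[0.6,[0.7,-1.8,0],[0,0,0]],[0.6,[0.6,-1.6,0],[0,0,0]],[0.6,[0,0,0],[0,0,-6]],[0.6,[0,0,0],[0,0,-6]],[0.6,[0,0,0],[0,0,-6]],[0.6,[0,0,0],[0,0,0]],[0.6,[0,0,0],[0,0,0]]]}}

```text
time_s: 2.77
tool_pos: [0.4639, -0.0019, 0.2156]
tool_rot: [179.1, 0.9, 34.6]
force: [-0.1, 0.0, 0.1]
grip_width: 0.052
```

```bash
cat > st.py <<'E'
from h import *
o=env.get_obs();print('q',o['qpos'].round(1),'p',o['tool_pos'].round(4),o['tool_rot'].round(2),'t',o['time_s'],'F',o['force'].round(2),'M',o['wrist_torque'].round(3),'w',o['grip_width'])
E
python3 st.py
```

```text
q [ 30.   -3.2 -32.5 107.7  -0.5  75.3 -57.8] p [ 0.4639 -0.0019  0.2156] [179.12   0.94  34.55] t 2.7667 F [-0.09  0.02  0.11] M [ 0.046 -0.038  0.025] w 0.052019293855457206
```

```bash
cat > rel.py <<'E'
import sys
from h import *
from scipy.spatial.transform import Rotation as Ro
# usage: rel.py x y z yaw
x,y,z,w=map(float,sys.argv[1:5]); o=env.get_obs()
R=Ro.from_euler('xyz',o['tool_rot'],degrees=True); T=Ro.from_euler('xyz',[180,0,w],degrees=True)
print('shift cm',(R.inv().apply(np.array([x,y,z])-o['tool_pos'])*100).round(2),'turn',(R.inv()*T).as_rotvec(degrees=True).round(2))
E
python3 rel.py .467 .0255 .13 38
```

```text
shift cm [ 1.95 -2.22  8.5 ] turn [ 0.85  0.96 -3.44]
```

Call:
{"api": "servo_tool", "payload": {"plan": [[0.6,[1.0,-1.1,0],[0.85,0.96,-3.4]],[0.6,[0.95,-1.1,0],[0,0,0]],[0.6,[0,0,2.8],[0,0,0]],[0.6,[0,0,2.8],[0,0,0]],[0.6,[0,0,2.8],[0,0,0]],[0.6,[0,0,0],[0,0,0]],[0.6,[0,0,0],[0,0,0]]]}}

```text
time_s: 3.35
tool_pos: [0.4698, 0.0186, 0.1316]
tool_rot: [179.7, -0.3, 36.0]
force: [-0.4, -0.7, 0.6]
grip_width: 0.0524
```

```bash
python3 st.py; python3 rel.py .467 .0255 .07 38; python3 - <<'E'
from fit import *
T=up(cam('top'),(220,210,300,270),5);S=up(cam('side'),(175,170,275,245),6)
a=T['image'];b=S['image'];print(a.shape,b.shape)
im=np.zeros((450,1000,3),np.uint8);im[:300,:400]=a;im[:450,400:]=b;cv2.imwrite('pics/a3.png',cv2.resize(im,(800,360)))
E
```

```text
q [ 28.5   1.5 -34.2 113.7   1.1  64.6 -60.3] p [0.4698 0.0186 0.1316] [179.68  -0.27  35.96] t 3.35 F [-0.4  -0.72  0.62] M [-0.017 -0.052  0.039] w 0.05236240075820382
shift cm [ 0.15 -0.76  6.15] turn [ 0.32 -0.26 -2.04]
(300, 400, 3) (450, 600, 3)
```

View pics/a3.png

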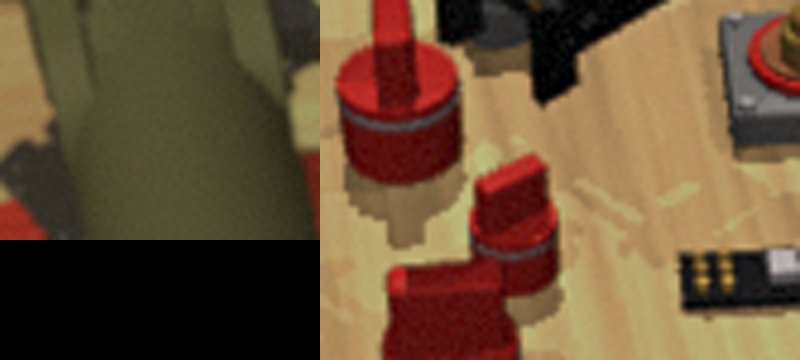

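```bash
python3 - <<'E'
from fit import *
c=cam('side')
f=lambda x,y:onz(c,(x-320+.5)/4.8+175-.5,(y+.5)/4.8+170-.5,.062)
p,q=f(481,194),f(547,167); p2,q2=f(476,180),f(540,154)
for a,b in((p,q),(p2,q2)): print(a,b,np.linalg.norm(a-b),np.degrees(np.arctan2(*(b-a)[[1,0]])))
print((p+q+p2+q2)/4)
c=up(c,(202,190,232,240),6); r=cv2.morphologyEx(red(c['image']),cv2.MORPH_CLOSE,np.ones((13,13),np.uint8))
N,l,st,ce=cv2.connectedComponentsWithStats(r); m0=capmask(c,.467,.0245,.67,r.shape)
best=max(range(1,N),key=lambda i:((l==i)&(m0>0)).sum()); r=((l==best)*255).astype('uint8')
hy=np.zeros_like(r); f=lambda p:-((lambda m:(m&r>0).sum()/((m|r)>0).sum())(capmask(c,*p,r.shape)))
o=differential_evolution(f,[(.455,.48),(.01,.04),(.3,1)],seed=1,maxiter=40,popsize=8);print(o.x,np.degrees(o.x[2]),o.fun,st[best])
E
python3 rel.py .467 .0245 .07 38
```

```text
[0.45298639 0.01202287 0.062     ] [0.4855885  0.02638232 0.062     ] 0.03562431353267231 23.770868135464287
[0.45171677 0.02245958 0.062     ] [0.48350702 0.03649189 0.062     ] 0.034749474023047046 23.816808460917414
[0.46844967 0.02433917 0.062     ]
[0.4665086  0.02411446 0.74640292] 42.765737401406504 -0.7131995402705331 [    0    73   135   227 20863]
shift cm [-0.01 -0.72  6.28] turn [ 0.43 -0.36 -1.96]
```

```bash
python3 - <<'E'
from fit import *
a=cv2.imread('pics/crop2.png')[120:290,215:375]; a=cv2.resize(a,(376,400),interpolation=cv2.INTER_CUBIC)
S=up(cam('side'),(203,199,230,235),11); b=cv2.resize(S['image'],(300,400)); 
cv2.imwrite('pics/a4.png',cv2.convertScaleAbs(np.hstack([a,b]),alpha=1.5))
E
```

```text
(no output)
```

View pics/a4.png

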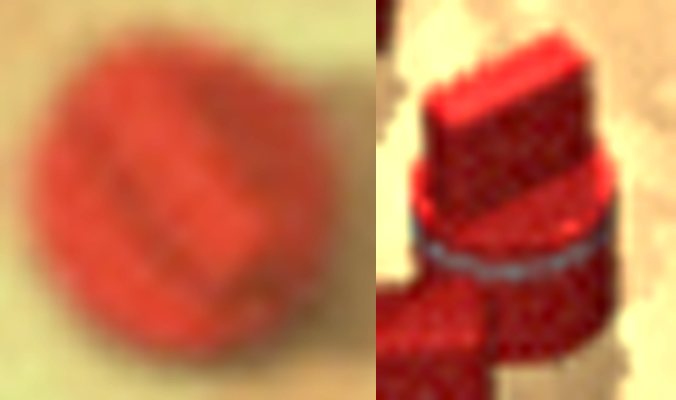

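```bash
python3 - <<'E'
from fit import *
c=cam('side'); P=[onz(c,(x-376)/11.11+203-.45,y/11.11+199-.45,.062) for x,y in((443,125),(427,98),(565,35),(592,62))]
print(np.round(P,4),np.mean(P,0))
an=lambda a,b:np.degrees(np.arctan2(*(b-a)[[1,0]]))
print(an(P[0],P[3]),an(P[1],P[2]),an(P[0],P[1])-90,an(P[3],P[2])-90)
c=cam('top'); f=lambda x,y,z:onz(c,225+(215+x/2.35)/8-.45,225+(120+y/2.35)/8-.45,z)
print(an(f(210,295,.062),f(115,170,.062)),an(f(262,210,.062),f(180,70,.062)), np.mean([f(x,y,.062) for x,y in((210,295),(115,170),(262,210),(180,70))],0))
E
```

```text
[[0.454  0.0126 0.062 ]
 [0.4517 0.0215 0.062 ]
 [0.4815 0.0368 0.062 ]
 [0.4859 0.0273 0.062 ]] [0.4682944  0.02454702 0.062     ]
24.685947952941433 27.081640744495964 14.5636624233111 24.756372501108643
30.903613613711084 23.97049145848485 [0.46468616 0.02500325 0.062     ]
```

Wing yaw is about 26° and the centre about (0.467, 0.025). I'll turn the hand to match and hover just above.

Call:
{"api": "servo_tool", "payload": {"plan": [[0.6,[0,-0.4,0],[0.4,-0.3,5]],[0.6,[0,-0.4,0],[0,0,5]],[0.6,[0,0,2.5],[0,0,0]],[0.6,[0,0,2],[0,0,0]],[0.6,[0,0,0.5],[0,0,0]],[0.6,[0,0,0],[0,0,0]],[0.6,[0,0,0],[0,0,0]]]}}

```text
time_s: 4.23
tool_pos: [0.4726, 0.0263, 0.0892]
tool_rot: [179.5, -0.8, 25.5]
force: [-0.7, 0.8, 0.1]
grip_width: 0.0525
```

```bash
python3 st.py; python3 rel.py .467 .0247 .042 26
```

```text
q [ 27.2   4.7 -34.7 116.3   3.3  59.  -73.6] p [0.4726 0.0263 0.0892] [179.54  -0.78  25.52] t 4.2333 F [-0.67  0.79  0.07] M [-0.036 -0.057 -0.003] w 0.05245651757047084
shift cm [-0.64 -0.13  4.71] turn [ 0.46 -0.78 -0.48]
```

Call:
{"api": "servo_tool", "payload": {"plan": [[0.6,[-0.64,-0.13,0],[0.46,-0.78,-0.5]],[0.6,[0,0,0],[0,0,0]],[0.6,[0,0,1.5],[0,0,0]],[0.6,[0,0,1.5],[0,0,0]],[0.6,[0,0,1],[0,0,0]],[0.6,[0,0,0],[0,0,0]],[0.6,[0,0,0],[0,0,0]]]}}

```text
time_s: 4.82
tool_pos: [0.4709, 0.0238, 0.0545]
tool_rot: [179.7, -0.4, 26.0]
force: [0.4, -0.8, 0.4]
grip_width: 0.052
```

```bash
python3 st.py; python3 rel.py .467 .0247 .041 26
```

```text
q [ 26.7   7.7 -34.5 118.    5.5  55.2 -74.7] p [0.4709 0.0238 0.0545] [179.68  -0.43  26.01] t 4.8167 F [ 0.44 -0.78  0.43] M [-0.007 -0.057  0.005] w 0.05200622403823264
shift cm [-0.32 -0.26  1.35] turn [ 0.32 -0.43  0.01]
```

Lower to the grip height, check, and close.

Call:
{"api": "servo_tool", "payload": {"plan": [[0.6,[-0.3,-0.15,0.6],[0.3,-0.4,0]],[0.6,[-0.1,0,0.6],[0.1,-0.2,0]],[0.6,[0,0,0.2],[0,0,0]],[0.6,[0,0,0],[0,0,0]],[0,[0,0,0],[0,0,0]],[0,[0,0,0],[0,0,0]],[0,[0,0,0],[0,0,0]],[0,[0,0,0],[0,0,0]],[0,[0,0,0],[0,0,0]],[0,[0,0,0],[0,0,0]]], "force": 30}}

```text
time_s: 5.65
tool_pos: [0.4683, 0.0233, 0.0418]
tool_rot: [180.0, 0.0, 26.0]
force: [-0.2, 0.1, 0.5]
grip_width: 0.0202
```

```bash
python3 st.py; python3 rel.py .637 .138 .14 26
```

```text
q [ 26.5   9.  -34.3 118.5   6.3  54.2 -75.2] p [0.4683 0.0233 0.0418] [1.7999e+02 4.0000e-02 2.6000e+01] t 5.65 F [-0.2   0.11  0.48] M [0.16  0.059 0.042] w 0.020230129162069774
shift cm [20.18 -2.91 -9.83] turn [0.01 0.04 0.  ]
```

Call:
{"api": "servo_tool", "payload": {"plan": [[0,[0,0,0],[0,0,0]],[0,[0,0,0],[0,0,0]],[0,[0,0,0],[0,0,0]],[0,[0,0,0],[0,0,0]],[0,[0,0,0],[0,0,0]]]}}

```text
time_s: 6.07
tool_pos: [0.468, 0.0234, 0.0417]
tool_rot: [-180.0, 0.1, 26.0]
force: [1.2, 0.3, -0.7]
grip_width: 0.014
```

```bash
python3 st.py
```

```text
q [ 26.5   9.  -34.3 118.5   6.3  54.2 -75.2] p [0.468  0.0234 0.0417] [-1.800e+02  6.000e-02  2.601e+01] t 6.0667 F [ 1.24  0.35 -0.67] M [-0.012 -0.011  0.023] w 0.013989174990702147
```

Gripped: width 14.0 mm on the wing, TCP 41.7 mm above the rim. Lift and carry.

Call:
{"api": "servo_tool", "payload": {"plan": [[0,[0,0,-2],[0,0,0]],[0,[0,0,-2.5],[0,0,0]],[0,[0,0,-2.5],[0,0,0]],[0,[0,0,-2.5],[0,0,0]],[0,[1.5,-0.2,-0.5],[0,0,0]],[0,[2.5,-0.4,0],[0,0,0]],[0,[2.5,-0.4,0],[0,0,0]],[0,[2.5,-0.4,0],[0,0,0]],[0,[2.5,-0.4,0],[0,0,0]],[0,[2.5,-0.4,0],[0,0,0]],[0,[2.5,-0.4,0],[0,0,0]],[0,[2,-0.3,0],[0,0,0]],[0,[1,0,0],[0,0,0]],[0,[0,0,0],[0,0,0]],[0,[0,0,0],[0,0,0]]]}}

```text
time_s: 7.32
tool_pos: [0.6356, 0.136, 0.1408]
tool_rot: [-179.9, 0.5, 25.6]
force: [-1.0, -0.5, -0.2]
grip_width: 0.0143
```

```bash
python3 st.py; python3 rel.py .637 .138 .125 26
python3 - <<'E'
from fit import *
S=up(cam('side'),(235,130,320,210),5);T=up(cam('top'),(175,160,255,220),5)
im=np.zeros((400,825,3),np.uint8);im[:,:425]=S['image'];im[:300,425:]=T['image'];cv2.imwrite('pics/a5.png',im[:,:800])
E
```

```text
q [ 13.   25.6 -36.1  87.5  15.5  72.4 -89.6] p [0.6356 0.136  0.1408] [-179.94    0.47   25.58] t 7.3167 F [-1.04 -0.45 -0.25] M [-0.029  0.033  0.042] w 0.014258582639183861
shift cm [ 0.23 -0.12  1.58] turn [-0.06  0.47 -0.43]
```

View pics/a5.png

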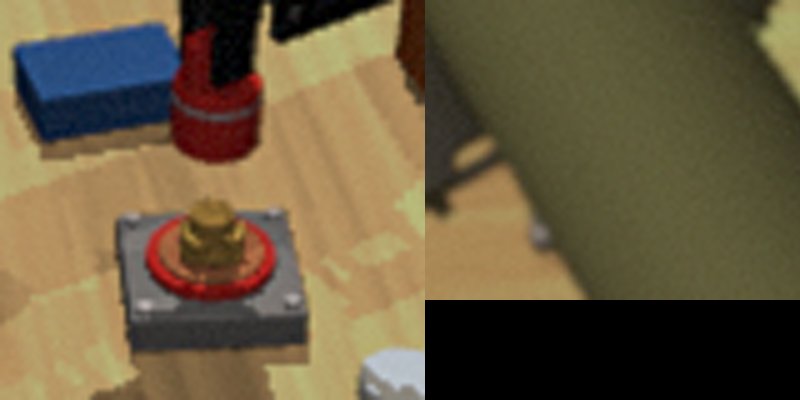

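```bash
python3 - <<'E'
from fit import *
from scipy.optimize import minimize
S=up(cam('side'),(235,130,320,210),5); r=red(S['image']); o=env.get_obs(); z=o['tool_pos'][2]-.0417
K=np.ones((11,11),np.uint8); rc=cv2.morphologyEx(r,cv2.MORPH_CLOSE,K)
# collar
m=rc.copy(); m[:200]=0; hh=np.zeros_like(m); cv2.fillConvexPoly(hh,cv2.convexHull(cv2.findNonZero(m)),255)
def cyl(x,y,R,z0,z1):
    q=np.zeros_like(m); hull(q,S,[(x+R*np.cos(a),y+R*np.sin(a),h) for a in A for h in(z0,z1)]); return q
def fit(f,t,x0):
    return differential_evolution(lambda p:-((f(p)&t)>0).sum()/((f(p)|t)>0).sum(),[(x0[0]-.02,x0[0]+.02),(x0[1]-.02,x0[1]+.02)],seed=1,maxiter=40)
# visible stud hides nothing of outline
a=fit(lambda p:cyl(*p,.033,.022,.028),hh,(.637,.138));print('collar',a.x,a.fun)
t=rc.copy(); t[:120]=0; t[185:]=0; print(cv2.boundingRect(t))
def f(p):
    q=cyl(*p,.022,z,z+.034); q[:120]=0; return q
b=fit(f,t,(.636,.136));print('cap',b.x,b.fun, 'tcp',o['tool_pos'])
# block outline check
g=S['image'].copy(); 
for q,col in((cyl(*a.x,.033,.022,.028),(255,255,0)),(cyl(*b.x,.022,z,z+.034),(0,255,0))):
    cv2.drawContours(g,cv2.findContours(q,0,2)[0],-1,col,1)
cv2.imwrite('pics/a6.png',g)
E
```

```text
collar [0.63812244 0.14036537] -0.957298801369863
(170, 120, 87, 43)
cap [0.63680174 0.13928172] -0.9283582089552239 tcp [0.63516064 0.13485716 0.14133582]
```

View pics/a6.png

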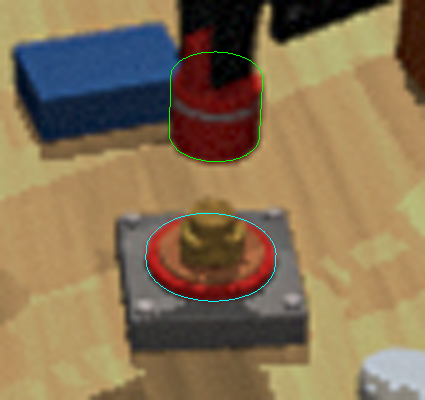

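```bash
python3 rel.py .6367 .136 .105 26
```

```text
shift cm [ 0.22 -0.04  3.63] turn [ 0.01  0.46 -0.49]
```

Call:
{"api": "servo_tool", "payload": {"plan": [[0,[0.2,-0.05,0],[0,0.4,-0.4]],[0,[0,0,1.2],[0,0,0]],[0,[0,0,1.2],[0,0,0]],[0,[0,0,0.8],[0,0,0]],[0,[0,0,0],[0,0,0]],[0,[0,0,0],[0,0,0]]]}}

```text
time_s: 7.97
tool_pos: [0.6348, 0.1328, 0.1061]
tool_rot: [179.8, 0.1, 25.8]
force: [-0.6, 0.5, -0.7]
grip_width: 0.0142
```

```bash
python3 st.py; python3 rel.py .6367 .136 .105 26
```

```text
q [ 13.   26.8 -35.6  90.2  16.6  68.4 -90. ] p [0.6348 0.1328 0.1061] [1.7983e+02 1.2000e-01 2.5800e+01] t 7.9667 F [-0.56  0.46 -0.68] M [ 0.033 -0.033 -0.002] w 0.014152948467557679
shift cm [ 0.31 -0.21  0.11] turn [ 0.17  0.12 -0.2 ]
```

Call:
{"api": "servo_tool", "payload": {"plan": [[0,[0.3,-0.2,0],[0.2,0.1,-0.2]],[0,[0,0,0],[0,0,0]],[0,[0,0,0],[0,0,0]]]}}

```text
time_s: 8.22
tool_pos: [0.6366, 0.1359, 0.1056]
tool_rot: [-179.9, 0.1, 26.0]
force: [0.8, 0.0, -1.1]
grip_width: 0.0136
```

```bash
cat > chk.py <<'E'
from fit import *
S=up(cam('side'),(235,130,320,210),5); r=cv2.morphologyEx(red(S['image']),cv2.MORPH_CLOSE,np.ones((11,11),np.uint8)); o=env.get_obs(); z=o['tool_pos'][2]-.0417
m=r
def cyl(x,y,R,z0,z1):
    q=np.zeros_like(m); hull(q,S,[(x+R*np.cos(a),y+R*np.sin(a),h) for a in A for h in(z0,z1)]); return q
# stud cap comp: compare only band of rows round lower cup, excluding collar
p0=proj(S,(.638,.139,z)); pt=proj(S,(.638,.139,z+.034)); y0=int(pt[1]); y1=int(p0[1])+14
t=r.copy(); t[:y0]=0; t[y1:]=0
def f(p):
    q=cyl(*p,.022,z,z+.034); q[:y0]=0; q[y1:]=0; return q
b=differential_evolution(lambda p:-((f(p)&t)>0).sum()/((f(p)|t)>0).sum(),[(.617,.657),(.118,.158)],seed=1,maxiter=40)
print('cap',b.x,b.fun,'tcp',o['tool_pos'],'cap-tcp',b.x-o['tool_pos'][:2])
E
python3 chk.py; python3 st.py
```

```text
cap [0.63888396 0.14375077] -0.8934719064631373 tcp [0.63672947 0.13610338 0.10579583] cap-tcp [0.00215449 0.00764739]
q [ 12.9  27.1 -35.6  89.8  16.5  68.5 -89.9] p [0.6367 0.1361 0.1058] [-1.7993e+02  4.0000e-02  2.6010e+01] t 8.2667 F [ 0.2  -0.56 -0.26] M [ 0.028  0.016 -0.021] w 0.013984868920802716
```

Call:
{"api": "servo_tool", "payload": {"plan": [[0,[0,0,0.4],[0,0,0]],[0,[0,0,0.4],[0,0,0]],[0,[0,0,0.3],[0,0,0]],[0,[0,0,0],[0,0,0]]]}}

```text
time_s: 8.6
tool_pos: [0.6374, 0.1365, 0.0947]
tool_rot: [-180.0, -0.1, 26.0]
force: [-0.6, -0.1, -0.4]
grip_width: 0.014
```

```bash
python3 st.py; python3 rel.py .6367 .136 .09 26
```

```text
q [ 12.7  27.7 -35.4  90.4  16.9  67.3 -90.2] p [0.6374 0.1365 0.0947] [-1.7996e+02 -7.0000e-02  2.6020e+01] t 8.6 F [-0.58 -0.09 -0.41] M [-0.012 -0.024  0.029] w 0.013960647378738209
shift cm [-0.09  0.02  0.47] turn [-0.04 -0.07  0.02]
```

Call:
{"api": "servo_tool", "payload": {"plan": [[0,[-0.08,0,0.2],[0,0,0]],[0,[0,0,0.2],[0,0,0]],[0,[0,0,0.2],[0,0,0]],[0,[0,0,0],[0,0,0]]]}}

```text
time_s: 8.93
tool_pos: [0.6368, 0.1363, 0.0882]
tool_rot: [-180.0, -0.1, 26.0]
force: [-0.8, -0.0, 1.3]
grip_width: 0.0137
```

```bash
python3 st.py; python3 rel.py .6367 .136 .084 26
```

```text
q [ 12.7  28.  -35.3  90.9  17.1  66.6 -90.3] p [0.6368 0.1363 0.0882] [-1.7996e+02 -9.0000e-02  2.6020e+01] t 8.9333 F [-0.77 -0.01  1.27] M [0.084 0.058 0.024] w 0.013661248141566046
shift cm [-0.02  0.02  0.42] turn [-0.04 -0.09  0.02]
```

Call:
{"api": "servo_tool", "payload": {"plan": [[0,[0,0,0.15],[0,0,0]],[0,[0,0,0.15],[0,0,0]],[0,[0,0,0.1],[0,0,0]],[0,[0,0,0],[0,0,0]]]}}

```text
time_s: 9.27
tool_pos: [0.6372, 0.1373, 0.0851]
tool_rot: [-179.9, -0.2, 26.0]
force: [-0.8, -1.4, -0.6]
grip_width: 0.0139
```

```bash
python3 st.py
```

```text
q [ 12.6  28.1 -35.3  91.   17.2  66.2 -90.4] p [0.6372 0.1373 0.0851] [-179.94   -0.18   26.04] t 9.2667 F [-0.79 -1.41 -0.6 ] M [-0.046  0.061  0.012] w 0.01389708083850648
```

Call:
{"api": "servo_tool", "payload": {"plan": [[0,[0,0,0.15],[0,0,0]],[0,[0,0,0.15],[0,0,0]],[0,[0,0,0.1],[0,0,0]]]}}

```text
time_s: 9.52
tool_pos: [0.6371, 0.1381, 0.0825]
tool_rot: [-179.9, -0.2, 26.1]
force: [-0.4, 0.6, -1.3]
grip_width: 0.014
```

```bash
python3 st.py
```

```text
q [ 12.5  28.3 -35.3  91.1  17.3  65.9 -90.5] p [0.6371 0.1381 0.0825] [-179.91   -0.22   26.06] t 9.5167 F [-0.39  0.6  -1.32] M [0.125 0.071 0.016] w 0.013980348626103707
```

Call:
{"api": "servo_tool", "payload": {"plan": [[0,[0,0,0.12],[0,0,0]],[0,[0,0,0.12],[0,0,0]],[0,[0,0,0.12],[0,0,0]]]}}

```text
time_s: 9.77
tool_pos: [0.637, 0.1381, 0.0778]
tool_rot: [-179.9, -0.2, 26.1]
force: [-0.3, 0.3, -0.5]
grip_width: 0.0139
```

```bash
python3 st.py
```

```text
q [ 12.5  28.5 -35.2  91.4  17.5  65.5 -90.6] p [0.637  0.1381 0.0778] [-179.91   -0.21   26.07] t 9.7667 F [-0.3   0.26 -0.53] M [0.182 0.042 0.002] w 0.013912894168652334
```

Call:
{"api": "servo_tool", "payload": {"plan": [[0,[0,0,0.12],[0,0,0]],[0,[0,0,0.12],[0,0,0]]]}}

```text
time_s: 9.93
tool_pos: [0.637, 0.1381, 0.0749]
tool_rot: [-179.9, -0.2, 26.1]
force: [-1.8, 0.1, 7.2]
grip_width: 0.0138
```

```bash
python3 st.py; python3 - <<'E'
from fit import *
S=up(cam('side'),(245,140,310,200),9); cv2.imwrite('pics/a7.png',S['image'])
E
```

```text
q [ 12.4  28.7 -35.1  91.5  17.6  65.2 -90.7] p [0.637  0.1381 0.0749] [-179.89   -0.2    26.06] t 9.9333 F [-1.83  0.1   7.23] M [ 0.061  0.35  -0.024] w 0.013828650269737309
```

View pics/a7.png

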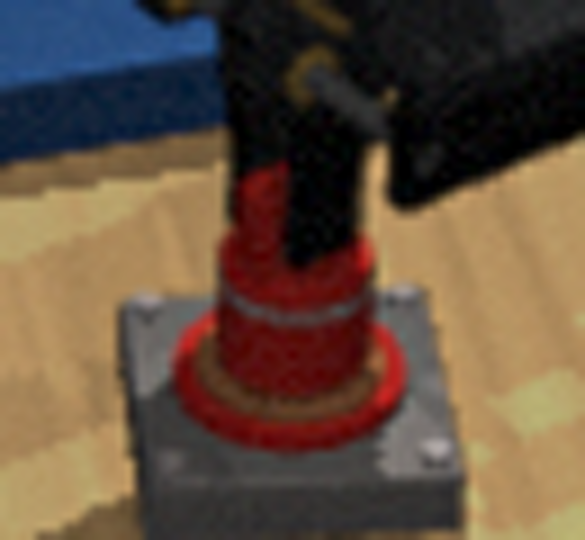

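The cap slipped straight into a start without riding the thread top: contact came at TCP z 0.075, so the rim is about 3.5 mm above the seat. The task asks me to find the start by turning backward. I'll lift the pins clear, turn the cap clockwise in the air, and do that step properly.

Call:
{"api": "servo_tool", "payload": {"plan": [[0,[0,0,-0.3],[0,0,0]],[0,[0,0,-0.4],[0,0,0]],[0,[0,0,-0.4],[0,0,0]],[0,[0,0,-0.3],[0,0,0]],[0,[0,0,-0.1],[0,0,0]],[0,[0,0,0],[0,0,0]]]}}

```text
time_s: 10.48
tool_pos: [0.6371, 0.1371, 0.091]
tool_rot: [-179.9, -0.2, 26.0]
force: [-0.2, -0.3, -1.2]
grip_width: 0.0137
```

```bash
python3 st.py; python3 rel.py .637 .1381 .0885 26
```

```text
q [ 12.7  27.8 -35.4  90.7  17.   66.8 -90.3] p [0.6371 0.1371 0.091 ] [-1.7995e+02 -1.6000e-01  2.6040e+01] t 10.4833 F [-0.18 -0.27 -1.18] M [-0.017  0.005 -0.007] w 0.013742133539443247
shift cm [ 0.03 -0.09  0.25] turn [-0.05 -0.16  0.04]
```

Call:
{"api": "servo_tool", "payload": {"plan": [[0,[0,-0.1,0],[0,-0.1,7]],[0,[0,0,0],[0,0,7]],[0,[0,0,0],[0,0,7]],[0,[0,0,0],[0,0,7]],[0,[0,0,0],[0,0,7]],[0,[0,0,0],[0,0,0]],[0,[0,0,0],[0,0,0]]]}}

```text
time_s: 11.07
tool_pos: [0.6363, 0.1373, 0.0917]
tool_rot: [-179.9, 0.0, -9.9]
force: [0.3, 0.3, -1.3]
grip_width: 0.0137
```

```bash
python3 st.py; python3 rel.py .637 .1381 .0850 -4
```

```text
q [   7.8   26.3  -28.9   90.8   13.5   66.3 -123.8] p [0.6363 0.1373 0.0917] [-1.7995e+02  2.0000e-02 -9.8900e+00] t 11.0667 F [ 0.27  0.25 -1.34] M [ 0.102  0.111 -0.054] w 0.013740523298254734
shift cm [ 0.06 -0.09  0.67] turn [-0.05  0.01 -5.89]
```

Call:
{"api": "servo_tool", "payload": {"plan": [[0,[0.06,-0.09,0.25],[0,0,0]],[0,[0,0,0.2],[0,0,0]],[0,[0,0,0.15],[0,0,0]],[0,[0,0,0.1],[0,0,0]]]}}

```text
time_s: 11.4
tool_pos: [0.6372, 0.1387, 0.0847]
tool_rot: [-179.9, -0.0, -9.4]
force: [-1.0, 0.5, 4.1]
grip_width: 0.0139
```

```bash
python3 st.py
```

```text
q [   7.7   26.9  -28.9   91.    13.8   65.7 -123.6] p [0.6372 0.1387 0.0847] [-179.91   -0.     -9.41] t 11.4 F [-1.04  0.51  4.06] M [ 0.165  0.297 -0.031] w 0.013913754468808413
```

Call:
{"api": "servo_tool", "payload": {"plan": [[0,[0,0,0.08],[0,0,-4]],[0,[0,0,0.08],[0,0,-4]],[0,[0,0,0.08],[0,0,-4]],[0,[0,0,0.08],[0,0,-4]]]}}

```text
time_s: 11.73
tool_pos: [0.6376, 0.14, 0.0828]
tool_rot: [-179.8, -0.1, 7.4]
force: [-2.5, 1.4, 5.2]
grip_width: 0.0138
```

```bash
python3 st.py
```

```text
q [   9.9   27.6  -31.9   91.    15.4   65.7 -108.1] p [0.6376 0.14   0.0828] [-1.7982e+02 -9.0000e-02  7.3700e+00] t 11.7333 F [-2.53  1.4   5.23] M [ 0.194  0.797 -0.101] w 0.013798666264855706
```

Call:
{"api": "servo_tool", "payload": {"plan": [[0,[-0.05,0.15,0.03],[0,0,-4]],[0,[0,0.03,0.05],[0,0,-4]],[0,[0,0,0.06],[0,0,-4]]]}}

```text
time_s: 11.98
tool_pos: [0.6374, 0.1388, 0.0818]
tool_rot: [-179.8, -0.2, 20.1]
force: [-0.5, -0.0, -0.7]
grip_width: 0.0137
```

```bash
python3 st.py
```

```text
q [ 11.8  28.2 -34.3  91.1  16.7  65.8 -96. ] p [0.6374 0.1388 0.0818] [-1.7979e+02 -1.7000e-01  2.0140e+01] t 11.9833 F [-0.54 -0.05 -0.74] M [ 0.144  0.16  -0.017] w 0.013716948925066103
```

Call:
{"api": "servo_tool", "payload": {"plan": [[0,[0,0.05,0.12],[0,0,-3]],[0,[0,0,0.12],[0,0,-2]],[0,[0,0,0.12],[0,0,0]],[0,[0,0,0.12],[0,0,0]]]}}

```text
time_s: 12.32
tool_pos: [0.6372, 0.1381, 0.0757]
tool_rot: [-179.7, -0.1, 25.6]
force: [-0.3, 1.0, -0.6]
grip_width: 0.014
```

```bash
python3 st.py
```

```text
q [ 12.5  28.8 -35.2  91.3  17.4  65.4 -91. ] p [0.6372 0.1381 0.0757] [-1.7972e+02 -1.3000e-01  2.5620e+01] t 12.3167 F [-0.3   0.95 -0.56] M [ 0.217  0.16  -0.014] w 0.013956598099866553
```

The cap dropped 8 mm after the backward turn, at yaw about 20–25°. Now forward, lightly.

Call:
{"api": "servo_tool", "payload": {"plan": [[0,[0,0,0.08],[0,0,0]],[0,[0,0,0.08],[0,0,4]],[0,[0,0,0.08],[0,0,4]],[0,[0,0,0.08],[0,0,4]]]}}

```text
time_s: 12.65
tool_pos: [0.6369, 0.1384, 0.0748]
tool_rot: [-179.7, -0.0, 13.1]
force: [-0.9, -0.0, 2.8]
grip_width: 0.0139
```

```bash
python3 st.py; python3 rel.py .637 .1381 .0740 10
```

```text
q [  10.8   28.3  -32.8   91.4   16.1   65.1 -102.6] p [0.6369 0.1384 0.0748] [-1.7971e+02 -2.0000e-02  1.3100e+01] t 12.65 F [-0.93 -0.05  2.77] M [0.065 0.432 0.023] w 0.01387134233656697
shift cm [0.   0.03 0.08] turn [-0.29 -0.02  3.1 ]
```

Call:
{"api": "servo_tool", "payload": {"plan": [[0,[0,0.02,0.08],[-0.2,0,4]],[0,[0,0,0.08],[0,0,4]],[0,[0,0,0.08],[0,0,4]],[0,[0,0,0.08],[0,0,4]]]}}

```text
time_s: 12.98
tool_pos: [0.6367, 0.139, 0.0739]
tool_rot: [-179.9, -0.0, -3.8]
force: [-0.5, 0.2, 2.7]
grip_width: 0.014
```

```bash
python3 st.py; python3 rel.py .637 .1381 .0740 -4
```

```text
q [   8.2   27.6  -29.6   91.6   14.6   64.7 -118.7] p [0.6367 0.139  0.0739] [-179.93   -0.     -3.81] t 12.9833 F [-0.5   0.19  2.73] M [0.078 0.463 0.031] w 0.013966682976801254
shift cm [ 0.04  0.09 -0.01] turn [-0.07 -0.    0.19]
```

Falling about 0.05 mm per degree at almost no torque, so it is in the thread.

Call:
{"api": "servo_tool", "payload": {"plan": [[0,[0.02,0.06,0.08],[0,0,4]],[0,[0,0,0.08],[0,0,4]],[0,[0,0,0.08],[0,0,4]],[0,[0,0,0.08],[0,0,4]],[0,[0,0,0],[0,0,0]]]}}

```text
time_s: 13.4
tool_pos: [0.6368, 0.1397, 0.0731]
tool_rot: [-179.9, -0.0, -20.8]
force: [-0.3, 0.9, -0.1]
grip_width: 0.0137
```

```bash
python3 st.py; python3 rel.py .637 .1381 .0740 -20
```

```text
q [   5.8   27.   -26.5   91.7   13.    64.2 -134.6] p [0.6368 0.1397 0.0731] [-1.7992e+02 -4.0000e-02 -2.0840e+01] t 13.4 F [-0.29  0.89 -0.12] M [0.09  0.24  0.075] w 0.013749753405933693
shift cm [ 0.07  0.14 -0.09] turn [-0.08 -0.05 -0.84]
```

Call:
{"api": "servo_tool", "payload": {"plan": [[0.9,[0,0,0],[0,0,0]],[0.9,[0,0,0],[0,0,0]],[0.9,[0,0,0],[0,0,0]],[0.9,[0,0,0],[0,0,0]],[0.9,[0,0,0],[0,0,0]],[0.9,[0,0,0],[0,0,0]],[0.9,[0,0,0],[0,0,0]],[0.9,[0,0,0],[0,0,0]],[0.9,[0,0,0],[0,0,0]],[0.9,[0,0,0],[0,0,0]]]}}

```text
time_s: 14.23
tool_pos: [0.6377, 0.1383, 0.0728]
tool_rot: [-180.0, -0.1, -20.5]
force: [0.6, -0.1, -0.8]
grip_width: 0.0721
```

```bash
python3 st.py; python3 rel.py .637 .139 .0740 -20
```

```text
q [   5.9   27.1  -26.5   91.7   13.1   64.2 -134.3] p [0.6377 0.1383 0.0728] [-1.7996e+02 -1.4000e-01 -2.0530e+01] t 14.2333 F [ 0.62 -0.15 -0.84] M [0.045 0.05  0.01 ] w 0.07208690687571061
shift cm [-0.09 -0.04 -0.12] turn [-0.04 -0.14 -0.53]
```

Call:
{"api": "servo_tool", "payload": {"plan": [[0.9,[0,0,-0.2],[0,0,-7]],[0.9,[0,0,0],[0,0,-7]],[0.9,[0,0,0],[0,0,-7]],[0.9,[0,0,0],[0,0,-7]],[0.9,[0,0,0],[0,0,-7]],[0.9,[0,0,0],[0,0,-7]],[0.9,[0,0,0],[0,0,-7]],[0.9,[0,0,0],[0,0,-7]],[0.9,[0,0,0],[0,0,-7]],[0.9,[0,0,0],[0,0,-7]],[0.9,[0,0,0],[0,0,-7]],[0.9,[0,0,0],[0,0,-7]]]}}

```text
time_s: 15.23
tool_pos: [0.6382, 0.138, 0.0755]
tool_rot: [179.8, -0.0, 65.5]
force: [-0.0, -0.6, 0.1]
grip_width: 0.0783
```

```bash
python3 st.py; python3 rel.py .637 .1385 .0740 65
```

```text
q [ 17.4  30.9 -42.5  91.1  22.4  66.5 -54.5] p [0.6382 0.138  0.0755] [ 1.7975e+02 -2.0000e-02  6.5480e+01] t 15.2333 F [-0.02 -0.56  0.11] M [-0.06   0.012  0.06 ] w 0.07834967435263722
shift cm [-0.   -0.13  0.15] turn [ 0.25 -0.02  0.48]
```

Call:
{"api": "servo_tool", "payload": {"plan": [[0.9,[0,-0.1,0],[0.2,0,-7]],[0.9,[0,0,0],[0,0,-7]],[0.9,[0,0,0],[0,0,-7]],[0.9,[0,0,0],[0,0,-7]],[0.9,[0,0,0],[0,0,-7]],[0.9,[0,0,0],[0,0,-7]],[0.9,[0,0,0],[0,0,-7]],[0.9,[0,0,0],[0,0,-7]],[0.9,[0,0,0],[0,0,-7]],[0.9,[0,0,0],[0,0,-7]],[0.9,[0,0,0],[0,0,-7]],[0.9,[0,0,0],[0,0,-7]],[0.9,[0,0,0],[0,0,-6]],[0.9,[0,0,0],[0,0,0]],[0.9,[0,0,0],[0,0,0]]]}}

```text
time_s: 16.48
tool_pos: [0.6386, 0.1357, 0.0756]
tool_rot: [-180.0, 0.1, 157.7]
force: [-0.0, -0.1, 0.2]
grip_width: 0.0782
```

```bash
python3 st.py; python3 rel.py .637 .1385 .0725 159.4
```

```text
q [ 28.5  38.7 -60.2  90.7  35.1  71.3  29.9] p [0.6386 0.1357 0.0756] [-1.7997e+02  1.3000e-01  1.5772e+02] t 16.4833 F [-0.03 -0.11  0.19] M [ 0.075 -0.126 -0.03 ] w 0.07815582226612482
shift cm [0.25 0.2  0.31] turn [-0.03  0.13 -1.68]
```

Call:
{"api": "servo_tool", "payload": {"plan": [[0.9,[0.25,0.2,0.25],[0,0.1,-1.7]],[0.9,[0,0,0],[0,0,0]],[0,[0,0,0],[0,0,0]],[0,[0,0,0],[0,0,0]],[0,[0,0,0],[0,0,0]],[0,[0,0,0],[0,0,0]],[0,[0,0,0],[0,0,0]],[0,[0,0,0],[0,0,0]],[0,[0,0,0],[0,0,0]],[0,[0,0,0],[0,0,0]],[0,[0,0,0],[0,0,0]],[0,[0,0,0],[0,0,0]],[0,[0,0,0],[0,0,0]],[0,[0,0,0],[0,0,0]]], "force": 25}}

```text
time_s: 17.65
tool_pos: [0.6372, 0.1392, 0.0733]
tool_rot: [-180.0, 0.1, 159.1]
force: [-0.2, 0.3, -0.3]
grip_width: 0.0137
```

```bash
python3 st.py
```

```text
q [ 28.3  39.  -60.3  90.8  35.4  71.1  30.8] p [0.6372 0.1392 0.0733] [-1.7998e+02  1.0000e-01  1.5910e+02] t 17.65 F [-0.21  0.35 -0.31] M [ 0.117 -0.143 -0.016] w 0.013733776828941375
```

Call:
{"api": "servo_tool", "payload": {"plan": [[0,[0,0,0.08],[0,0,4]],[0,[0,0,0.08],[0,0,4]],[0,[0,0,0.08],[0,0,4]],[0,[0,0,0.08],[0,0,4]]]}}

```text
time_s: 17.98
tool_pos: [0.6378, 0.1397, 0.0721]
tool_rot: [179.9, 0.1, 142.5]
force: [-1.3, -0.5, 2.8]
grip_width: 0.0138
```

```bash
python3 st.py; python3 rel.py .637 .1385 .0725 140
```

```text
q [ 26.5  37.3 -57.2  90.9  32.9  69.9  15.6] p [0.6378 0.1397 0.0721] [1.7993e+02 1.4000e-01 1.4251e+02] t 17.9833 F [-1.29 -0.46  2.81] M [-0.059  0.075  0.028] w 0.013782244448202304
shift cm [-0.01 -0.15 -0.04] turn [0.08 0.14 2.51]
```

Call:
{"api": "servo_tool", "payload": {"plan": [[0,[0,-0.05,0.08],[0,0,4]],[0,[0,0,0.08],[0,0,4]],[0,[0,0,0.08],[0,0,3]]]}}

```text
time_s: 18.23
tool_pos: [0.638, 0.14, 0.0717]
tool_rot: [179.8, 0.2, 130.9]
force: [-1.8, -0.5, 4.3]
grip_width: 0.0138
```

```bash
python3 st.py
```

```text
q [ 25.2  36.2 -54.9  91.   31.3  69.1   5.1] p [0.638  0.14   0.0717] [179.83   0.18 130.94] t 18.2333 F [-1.81 -0.49  4.31] M [-0.136  0.164  0.085] w 0.01380664657167821
```

Call:
{"api": "servo_tool", "payload": {"plan": [[0,[0,0,0.06],[0,0,2]],[0,[0,0,0.06],[0,0,2]],[0,[0,0,0.06],[0,0,2]]]}}

```text
time_s: 18.48
tool_pos: [0.638, 0.1403, 0.0717]
tool_rot: [179.8, 0.3, 124.6]
force: [-0.6, 0.2, 2.2]
grip_width: 0.0141
```

```bash
python3 st.py
```

```text
q [ 24.4  35.6 -53.7  91.1  30.4  68.7  -0.7] p [0.638  0.1403 0.0717] [179.81   0.25 124.64] t 18.4833 F [-0.59  0.2   2.23] M [-0.081  0.121  0.069] w 0.014054482811780856
```

Call:
{"api": "servo_tool", "payload": {"plan": [[0,[0,0.04,0.06],[0,0,2]],[0,[0,0,0.06],[0,0,2]],[0,[0,0,0.06],[0,0,2]]]}}

```text
time_s: 18.73
tool_pos: [0.6382, 0.1405, 0.0717]
tool_rot: [179.8, 0.3, 118.4]
force: [-1.6, -0.1, 3.4]
grip_width: 0.0141
```

```bash
python3 st.py
```

```text
q [ 23.6  35.  -52.4  91.1  29.6  68.5  -6.5] p [0.6382 0.1405 0.0717] [179.83   0.33 118.4 ] t 18.7333 F [-1.57 -0.11  3.36] M [-0.139  0.149  0.108] w 0.014082728176050096
```

Call:
{"api": "servo_tool", "payload": {"plan": [[0,[0,0.04,0.04],[0,0,2]],[0,[0,0,0.04],[0,0,2]],[0,[0,0,0.04],[0,0,2]]]}}

```text
time_s: 18.98
tool_pos: [0.6376, 0.1412, 0.0717]
tool_rot: [179.9, 0.3, 112.2]
force: [-0.9, 0.3, 1.6]
grip_width: 0.0139
```

```bash
python3 st.py
```

```text
q [ 22.7  34.5 -51.2  91.1  28.8  68.2 -12.2] p [0.6376 0.1412 0.0717] [179.89   0.34 112.24] t 18.9833 F [-0.87  0.28  1.64] M [-0.116 -0.019  0.438] w 0.013880060602276029
```

Depth has been flat at the seated height for the last 18° and torque has just risen to 0.44 N m, so it is snug. Stop and release.

Call:
{"api": "servo_tool", "payload": {"plan": [[0.8,[0,0,0],[0,0,0]],[0.8,[0,0,0],[0,0,0]],[0.8,[0,0,0],[0,0,0]],[0.8,[0,0,0],[0,0,0]],[0.8,[0,0,0],[0,0,0]],[0.8,[0,0,0],[0,0,0]],[0.8,[0,0,0],[0,0,0]],[0.8,[0,0,0],[0,0,0]],[0.8,[0,0,-1.5],[0,0,0]],[0.8,[0,0,-2.5],[0,0,0]],[0.8,[0,0,-3],[0,0,0]],[0.8,[0,0,-3],[0,0,0]],[0.8,[0,0,-3],[0,0,0]],[0.8,[0,0,-2],[0,0,0]],[0.8,[0,0,0],[0,0,0]]]}}

```text
time_s: 20.23
tool_pos: [0.6352, 0.1422, 0.2321]
tool_rot: [-179.9, 0.2, 112.5]
force: [-0.6, 0.2, 0.8]
grip_width: 0.0692
```

```bash
python3 st.py; python3 - <<'E'
from fit import *
S=cam('side');g=up(S,(245,140,310,200),8)
h=g['image'].copy()
for z,col in((.030,(0,255,0)),(.033,(255,255,0))):
    q=capmask(g,.6381,.1404,np.radians(112.2),h.shape[:2],z); cv2.drawContours(h,cv2.findContours(q,0,2)[0],-1,col,1)
cv2.imwrite('pics/a8.png',cv2.resize(np.hstack([g['image'],h]),(800,369)))
cv2.imwrite('pics/a9.png',S['image'])
E
```

```text
q [ 24.6  27.5 -55.4  80.7  22.7  83.4  -7.8] p [0.6352 0.1422 0.2321] [-179.94    0.24  112.49] t 20.2333 F [-0.58  0.24  0.78] M [ 0.026 -0.169 -0.012] w 0.06923699250698352
```

View pics/a8.png

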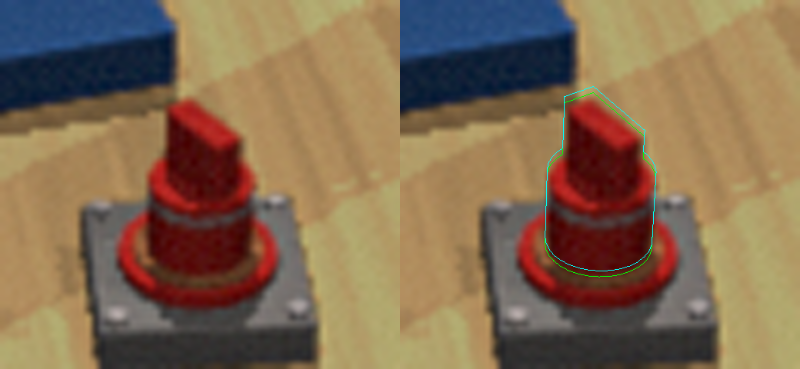

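View pics/a9.png

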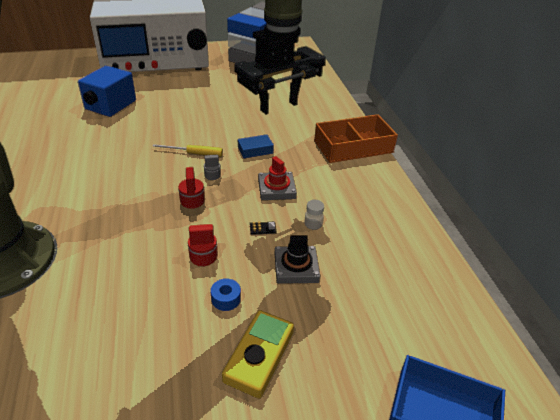

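The picture shows the cap upright on its seat (side pixel 277,178), the gripper well clear, and everything else in its place. I'm handing in.

```bash
python3 -c "
from cell import env
print(env.sign_off())"
```

```text
the job is handed in; nothing more can be done
None
```

The smallest red cap is screwed onto the red terminal's stud and released. I handed the job in at about 20 s of the 72 s allowed.

**First try:** On first lowering, the cap slipped straight into a thread start without any backward turn. I lifted it clear, turned it 36° clockwise in the air, and set it on the thread top with about 4 N.

**Thread start:** I then turned it backward about 30–35°, and it dropped roughly 8 mm into the start.

**Screwing forward:** It took about 93° in all, with one regrip partway.
- It fell about 0.05 mm per degree at 2–4 N and under 0.11 N m.
- The depth stayed flat at the seated height for the last 18°.
- I stopped when the torque rose to 0.44 N m. That is above the 0.3 N m you gave as enough, but below the 0.6 N m forcing limit.

**Last checks:** The final side picture shows the cap upright on its seat, the gripper clear, and the other things where they were.
- **Home position:** Tool height puts the rim at seat height, within about 1 mm.
- **Overlay mismatch:** The modelled cap outline at seat height came out a little larger and taller than the cap in the picture, so the picture alone does not prove it is home. I relied on the flat depth and the torque rise.
- **Other forces:** Pressing peaked briefly at 7 N on the first entry. A sideways wrist moment of 0.8 N m appeared once while the pins rode the thread top; the turning torque was then only 0.1 N m.

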